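Clip the workshop keys back on the desk's anchor ring

ROBOT

A 7-joint arm with a two-finger parallel gripper is mounted at the origin on the work surface. World frame = base frame: x ahead of the robot, y to its left, z up, the work surface at z = 0. Lengths are in m, angles in rad, forces in N, time in s.
With the tool pointing down it reaches from about 0.425 to 0.875 m from the base axis. Payload 8.4 kg.
Tool frame: the origin (TCP) lies at the very end of the fingers, on their centre line; the grasp point (between the pads) lies env.grasp_offset behind it (env.grasp_offset is the distance from the TCP to the grasp point, in m); z points along the fingers, y is the line along which they close (so a half turn about z gives the same grasp; the last joint's range is limited). The gripper opens to 85 mm and grips with 20 to 120 N. Pads are 22 mm wide; open, the fingers measure 114 mm over their backs; the gripper's body (76 mm by 85 mm) begins 54 mm behind the grasp point. The pads swing forward as they close: fully open they stand 13 mm farther back than shut.
Start: joints at [-1.305, 0.333, 0.04, 1.465, -0.013, 1.343, -0.059], TCP at [0.232, 0.607, 0.231] pointing down, gripper open.
Joint ranges: [-2.58, 2.58], [-0.38, 2.09], [-1.3, 1.39], [0.25, 2.4], [-1.5, 4.64], [0.08, 2.09], [-2.65, 2.65]. Speed limits (rad/s): [2.22, 2.22, 2.79, 2.79, 3.14, 3.14, 3.14].

INTERFACE

Orientations are given as a unit quaternion [x, y, z, w].
In Python, from plant import env gives the robot as it stands.
- The arm moves only by the shell command python3 -m pendant [FORCE], which reads ROWS from standard input. ROWS is a JSON object whose key "motion" holds a list of rows, 1 to 20 of them, each of 5 numbers: the finger opening in m, then dx, dy, dz in shares of the most that a row can go, 1 being 62.5 mm, then a turn about the tool's z in a scale on which 1.0 is 4 rad; each row shifts and turns the commanded pose from where the row before left it, along the tool's axes as they then stand; what a row does not reach is not made up. A row lasts 1/8 s, in which the tool goes at most 0.0625 m and 0.188 rad, less where a joint would pass 70% of its speed; a pose out of reach is approached as far as the arm can. The fingers move at their own pace and stop on an object; FORCE is the grip in N (left out, the last holds). Time passes only in rows, so rows that do not move let the fingers close. It prints the time, the measured TCP pose, the force, the opening and the grip force at its end. Input that does not fit is refused with a message, and nothing moves.
- env.sense(): the state, without advancing time (a new reading comes with each control period).
- env.camera(name): name is "scene" or "top"; returns a dict with "color" (480x640x3 uint8, red, green, blue), "K" (3x3 intrinsics, pixels), "T" (4x4, takes a point from camera to world coordinates). Camera axes: x right, y down, z forward; pixel columns grow to the right and rows downward; lengths in m; the calibration is good to about 2 mm. A picture is of the moment at which its call begins. There is no depth.
- env.job_done(): hands the job in; it is judged then, once.
Trained networks look in a picture, given as the dict that the camera call returned (one of the last four; its "shot" number tells which), for a name from the list of things; names that differ only in an ending like _2 or _b are one class to them, and where a whole thing is asked for, a point or a joint stands for the part that bears it (a point fixed in the world has none). Each returns a list of dicts, best first, with "conf" (0 to 1); they miss things now and then, are a little off and sometimes report something else, mostly with a low value. They report only what shows in the picture. A call takes as long as a camera call. They do not tell look-alikes from the thing itself.
- env.outline_of(picture, label): "mask" (480x640 bool, what is visible of it) and "uv" ([column, row] in pixels, amid what is visible of it).
The state is a dict: "clock": time; "joints": joint angles; "dq": joint speeds; "joint_efforts": joint torques, N m; "eef_pos": TCP position; "tool_rot": TCP orientation; "force": force on the tool from outside, world axes, zero at the start; "torque": the same for the moment, N m; "grip_width": finger opening in m; "grasp_force": force on a finger pad.
Only numpy, scipy, OpenCV 4.12 (cv2) and the standard library are available. Lean on these libraries where they do the work, as an engineer would, in place of code of your own. Each camera call takes 0.05 s, during which the arm holds its last target. There are 200 camera calls.

TASK

Put the workshop keys back on the desk's anchor ring: pick up the key paddle, press the gate of its snap hook against an upright leg of the ring so that the ring opens it, and work the hook on until the leg sits inside it and the gate has snapped fully shut behind it. Do it by feel, with light finger pressure: hook and ring must never press on each other with more than 12 N. Then lay the clipped-on keys down flat on the desk, let go only when they are down, and leave everything else on the desk where it is.

Things in the scene. Friction and masses are not known exactly. Their poses are not given: they have to be found in the camera images.
- keys: workshop keys, 150 to 240 g, lying flat: grey paddle 90 long, 34 wide, 18 thick, brass key on its back end (to 98 behind the origin), steel snap hook rigidly on its front end. Origin: under the paddle's middle, on its underside; x along the paddle to the hook's nose, y to the gate's side (left), z up. Grip the paddle across its width near its front, x 25 to 30
- hook_crook (a point): centre of the hook's half-circle nose, (114, 0, 9) mm in the keys' frame. The hook is 9 mm round bar, level, mid-plane 9 mm above the paddle's underside: barrel at x 45 to 56, straight spine along y = -12, half circle of 12 radius (centre line) about this point, ending at the nose tip. The ring's leg belongs here, with 2.5 of play each way
- nose_tip (a point): end of the hook's nose, on the gate's side: (112, 12, 9) mm in the keys' frame, the centre of the bar's rounded end (metal to x = 107.5). It does not give way
- gate_hinge (a point): hinge of the gate, (66, 12, 9) mm in the keys' frame. The gate is a 7 mm round bar from here to x = 106, closing the hook's side at y = 12, parallel to the spine; inside width of the hook 16 mm; fully open, the gate leaves 12.5 between its end and the nose tip
- gate (a joint): the sprung gate, rad: 0 shut, turns inward only, 0.45 fully open, its end at the spine (stop). Spring: 0.05 N m shut, 0.08 N m open: 1.5 to 3 N near its free end opens it, more means that something solid is met. When a leg has pressed it open and the hook is then drawn back, the leg runs along the gate, inside the nose tip and off the gate's end, and the gate snaps shut
- anchor: anchor: slotted steel plate 50 by 94, 4 thick, screwed to the desk, with an upright ring on it: a U-bolt of 10 mm round bar, its straight legs 46 apart, rising to z = 36, then a half circle (top at 64). Origin: on the desk under the plate's middle; x across the ring's plane, y along plate and ring, z up. The U-bolt is tight and does not move, but the pose does not tell how it sits in its slots
- can: drink can, 66 across and 145 high; leave it
- mug: mug, 82 across and 92 high; leave it
- stapler: desk stapler, 36 by 132, 51 high, standing a hand beyond the anchor; leave it
- carkey: car key fob, 68 by 36 by 15, to the left of the anchor; leave it
- tape: roll of packing tape lying flat, 100 across and 48 high; leave it
- right_slot (a point): point 20 above the desk over the middle of the right slot (y = -23 on the plate). The right leg stands up to 7 mm off along the plate's y and leans up to 0.22 rad towards the plate's +x or -x, bent at the plate: it must be seen or felt. With the hook's nose pointing away from the robot, the gate faces this leg from the right
- left_slot (a point): the same over the left slot, at y = +23 on the plate; both legs are off and lean by the same amount
Things that resemble listed ones, but are neither listed nor needed, are in the scene too. What is shaped like the anchor but purple is not meant.

How it is judged:
By the outcome, as a careful person would: the job done as asked, in the order asked, and still so for the second after the job is handed in, with the robot touching nothing.
It also fails if it takes over 72 s, if anything falls off the work surface, if the arm or the gripper's body presses on something with over 40 N, if the wrist force passes 120 N, or if a joint passes its speed limit or range.

## Working session

There is one attempt and no reset: what is moved stays moved. The work goes in short steps, Python scripts to look and compute and a shell command to move; the robot and the scene stay as the last step left them, time stands still between calls to the robot, and variables do not carry over. Pictures are saved under pics/ and viewed, at most 10 in all, crops included, and the job is handed in when it is done.

```bash
mkdir -p pics; ls; cat > h.py <<'E'
import numpy as np, cv2
from plant import env
def uv2w(c,uv,z):
    K,T=np.array(c["K"]),np.array(c["T"])
    d=T[:3,:3]@np.linalg.inv(K)@np.array([uv[0],uv[1],1.]); o=T[:3,3]
    return o+d*(z-o[2])/d[2]
def w2uv(c,p):
    K,T=np.array(c["K"]),np.array(c["T"])
    q=K@(T[:3,:3].T@(np.array(p)-T[:3,3])); return q[:2]/q[2]
def save(c,n,box=None,s=1):
    im=c["color"][:,:,::-1]
    if box: im=im[box[1]:box[3],box[0]:box[2]]
    cv2.imwrite("pics/"+n,cv2.resize(im,None,fx=s,fy=s,interpolation=cv2.INTER_CUBIC))
E
python3 - <<'E'
from h import *
np.set_printoptions(precision=3,suppress=True)
for n in ("top","scene"):
    c=env.camera(n); save(c,n+"0.png"); print(n,c["K"],c["T"])
    for l in ("keys","anchor","can","mug","stapler","carkey","tape","gate"):
        for d in env.outline_of(c,l)[:3]: print(l,round(d["conf"],2),np.array(d["uv"]),uv2w(c,d["uv"],0.0),d["mask"].sum())
s=env.sense();print(s, env.grasp_offset)
E
```

```text
pics
top [[441.74    0.    318.442]
 [  0.    441.74  248.36 ]
 [  0.      0.      1.   ]] [[-0.022 -0.996  0.092  0.508]
 [-1.     0.02  -0.021 -0.008]
 [ 0.019 -0.092 -0.996  1.078]
 [ 0.     0.     0.     1.   ]]
keys 0.84 [417.3 285.1] [ 0.513 -0.27   0.   ] 872
anchor 0.89 [260.8 250.4] [0.606 0.111 0.   ] 794
anchor 0.89 [150.  234.3] [0.651 0.38  0.   ] 786
anchor 0.36 [350.5 185.6] [ 0.763 -0.114  0.   ] 1071
can 0.86 [357.3 183.6] [ 0.768 -0.131  0.   ] 998
can 0.45 [273.  210.7] [0.704 0.08  0.   ] 967
mug 0.89 [496.3 295.9] [ 0.482 -0.463  0.   ] 1627
mug 0.51 [409.9 249.9] [ 0.6   -0.255  0.   ] 22
stapler 0.63 [273.8 209.7] [0.706 0.078 0.   ] 913
stapler 0.52 [143.8 307.3] [0.474 0.393 0.   ] 931
carkey 0.61 [207.6 229. ] [0.661 0.24  0.   ] 476
carkey 0.33 [419.8 286. ] [ 0.511 -0.276  0.   ] 958
tape 0.64 [260.  245.7] [0.617 0.113 0.   ] 733
tape 0.63 [143.5 303.9] [0.482 0.393 0.   ] 1189
gate 0.57 [408.2 252.3] [ 0.594 -0.251  0.   ] 11
scene [[496.297   0.    315.257]
 [  0.    496.297 244.538]
 [  0.      0.      1.   ]] [[ 0.801  0.418 -0.428  1.017]
 [ 0.599 -0
[... 484 characters left out ...]
   ] 1321
carkey 0.75 [408.9 210.6] [0.664 0.245 0.   ] 346
tape 0.89 [372.2 152. ] [0.464 0.404 0.   ] 1212
tape 0.74 [207.1 317.2] [ 0.518 -0.26   0.   ] 1495
gate 0.6 [236.9 330.9] [ 0.584 -0.25   0.   ] 53
{'clock': 0.9, 'joints': array([-1.305,  0.333,  0.04 ,  1.465, -0.013,  1.343, -0.059]), 'dq': array([ 0.001, -0.001,  0.   ,  0.001,  0.001, -0.   ,  0.001]), 'joint_efforts': array([ -0.001, -65.828,   1.363, -40.585,   0.017,   0.002,   0.   ]), 'eef_pos': array([0.232, 0.607, 0.231]), 'tool_rot': array([ 0.181,  0.983, -0.   , -0.   ]), 'force': array([-0.611, -0.151,  1.034]), 'torque': array([-0.039,  0.018,  0.01 ]), 'grasp_force': 0.0, 'grip_width': 0.08552663937627523} 0.0187
```

View pics/top0.png

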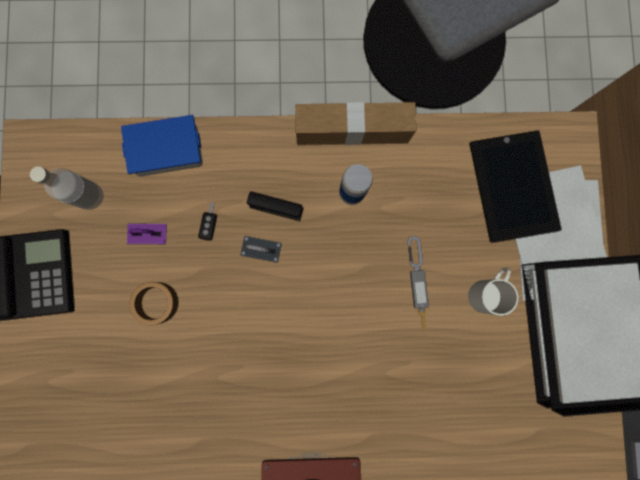

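View pics/scene0.png

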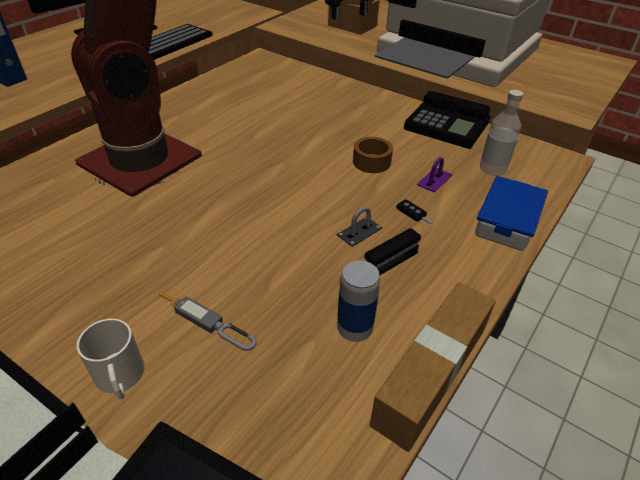

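Anchor candidates: the grey one at (261,249) top / (361,231) scene, and the purple one at (147,234) / (438,174). The grey one fits; purple is excluded. The keys are at (418,283), nose away from the robot. Next is an enlarged crop to confirm both.

```bash
python3 - <<'E'
from h import *
t=env.camera("top"); s=env.camera("scene")
np.savez("c0.npz",tc=t["color"],tK=t["K"],tT=t["T"],sc=s["color"],sK=s["K"],sT=s["T"])
def crop(c,u,v,w,h,W=400,H=300):
    return cv2.resize(c["color"][v:v+h,u:u+w,::-1],(W,H),interpolation=cv2.INTER_CUBIC)
m=np.vstack([np.hstack([crop(t,236,230,52,39),crop(s,328,196,64,48)]),
 np.hstack([crop(t,356,226,128,96),crop(s,160,280,104,78)])])
cv2.imwrite("pics/m1.png",m)
E
```

```text
(no output)
```

View pics/m1.png

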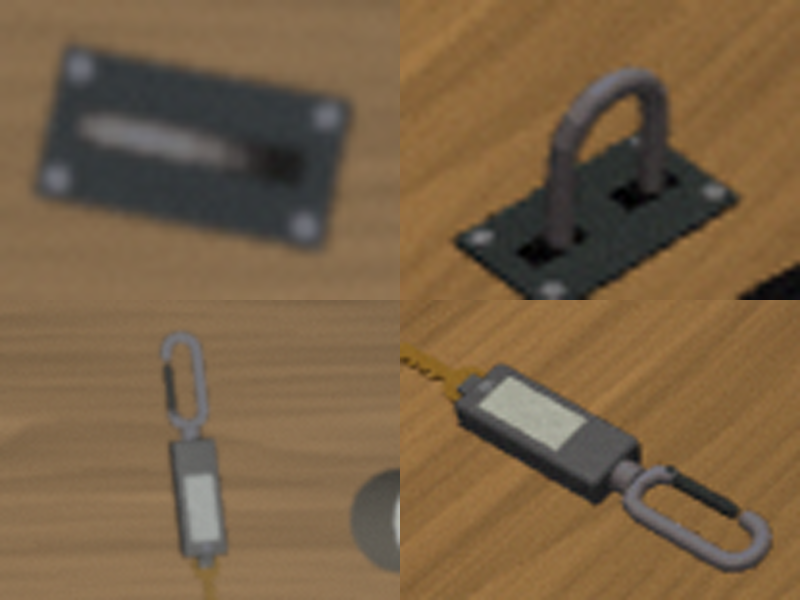

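The crop confirms it: a grey ring on a dark slotted plate, with the ring sitting toward the left in its slots. The keys have a dark gate on the left (+y) side. Now I'll fit the poses from the corner pixels.

```bash
cat > fit.py <<'E'
from h import *
from scipy.optimize import least_squares
d=np.load("c0.npz"); t={"K":d["tK"],"T":d["tT"]}; s={"K":d["sK"],"T":d["sT"]}
def un(px,u,v,sc): return [(px[0]+.5)/sc-.5+u,(px[1]+.5)/sc-.5+v]
def W(p,q): c,n=np.cos(p[2]),np.sin(p[2]); return [p[0]+c*q[0]-n*q[1],p[1]+n*q[0]+c*q[1],q[2]]
def fit(obs,p0):
    f=lambda p: np.concatenate([w2uv(c,W(p,q))-u for c,q,u in obs])
    r=least_squares(f,p0); return r.x, np.abs(r.fun).max()
T1=lambda x,y: un((x,y),236,230,400/52)
S1=lambda x,y: un((x-400,y),328,196,6.25)
T2=lambda x,y: un((x,y-300),356,226,3.125)
S2=lambda x,y: un((x-400,y-300),160,280,400/104)
a=.025;b=.047
at=[(t,(a,b,.004),T1(68,45)),(t,(a,-b,.004),T1(350,100)),(t,(-a,-b,.004),T1(322,248)),(t,(-a,b,.004),T1(36,195))]
as_=[(s,(-a,-b,.004),S1(455,240)),(s,(a,b,.004),S1(740,200))]
a=.045;b=.017
kt=[(t,(a,b,.018),T2(170,441)),(t,(a,-b,.018),T2(213,439)),(t,(-a,-b,.018),T2(226,554)),(t,(-a,b,.018),T2(184,556)),(t,(.1305,0,.009),T2(182,332))]
ks=[(s,(-a,b,.018),S2(495,364)),(s,(a,b,.018),S2(640,444)),(s,(a,-b,.018),S2(600,487)),(s,(-a,-b,.018),S2(458,408))]
E
python3 - <<'E'
from fit import *
np.set_printoptions(precision=4,suppress=True)
for n,o,p0 in (("anc",[at,at+as_],[.606,.11,-.2]),("key",[kt,ks,kt+ks],[.52,-.27,0.1])):
    for q in o: print(n,*fit(q,p0))
p,_=fit(at,[.606,.11,-.2])
print("scene corners pred",[w2uv(s,W(p,(x,y,.004)))for x in(-.025,.025) for y in(-.047,.047)],[o[2] for o in as_])
c=cv2.cvtColor(d["sc"],cv2.COLOR_RGB2GRAY)
print("cols 346..376")
for r in range(215,238,2): print(r,c[r,346:376])
for sgn in(-1,1):
  for off in(-.007,0,.007):
    print(sgn,off,[w2uv(s,W(p,(0,sgn*.023+off,z))) for z in(.006,.03)])
E
```

```text
anc [ 0.6098  0.1103 -0.209 ] 0.6666454690009118
anc [ 0.6109  0.1108 -0.2109] 1.1745186514902457
key [ 0.5037 -0.2697  0.0506] 0.6765341429560863
key [ 0.5088 -0.2707  0.0967] 1.749326616353983
key [ 0.5062 -0.2701  0.0683] 2.1903556668318913
scene corners pred [array([334.6612, 233.8606]), array([364.8209, 215.9898]), array([350.578, 245.802]), array([380.817 , 227.0002])] [[336.38, 233.98], [381.98, 227.57999999999998]]
cols 346..376
215 [104 105 105 109 113 115 108  88  73  82  92  73  59  80 108 109 108 106
 104  97  74  47  51  52  63  92 103 101 104 109]
217 [110 119 116 115 115 104  78  73  74  69  59  57  83 112 110 105 105 104
  97  69  51  45  52  52  58  88 107 109 104 105]
219 [112 116 115 108 111 100  60  69  72  61  59  91 108 105  96  65  54  48
  49  60  53  48  49  52  54  83 105 103 104 102]
221 [113 108 108 106 104  80  45  55  55  52  69  96  73  50  46  48  45  49
  47  43  40  50  54  51  46  47  50  62  93 103]
223 [110 112 110 104 103  80  53  56  54  49  45  47  46  47  45  47  43  48
  45  47  40  45  55  47  31  41  47  42  50  50]
225 [108 108 107 109  98
[... 503 characters left out ...]
48  45  45  47  51  45  49  48  42  31  75 108]
235 [ 45  26   4  15   7  12  33  41  45  46  44  46  47  49  51  46  51  50
  45  46  46  46  46  32  33  78 109 115 112 110]
237 [ 46  37  14   5  11   7  29  45  48  46  48  48  51  47  50  42  49  46
  48  48  40  62  86 111 115 114 112 113 106 106]
-1 -0.007 [array([348.2249, 235.6482]), array([348.8853, 227.3686])]
-1 0 [array([350.5296, 234.2516]), array([351.2234, 225.977 ])]
-1 0.007 [array([352.8199, 232.8639]), array([353.5467, 224.5943])]
1 -0.007 [array([363.1098, 226.6289]), array([363.9819, 218.3834])]
1 0 [array([365.3221, 225.2884]), array([366.2249, 217.0484])]
1 0.007 [array([367.5208, 223.9561]), array([368.4538, 215.7218])]
```

```bash
python3 - <<'E'
from fit import *
S=d["sc"];T=d["tc"]
print("ring leg",S[225,352:356].tolist(),"ringtop",S[209,360:368].tolist(),"plate",S[229,360:363].tolist(),"wood",S[200,340].tolist(),"slot",S[236,348:350].tolist())
print("top ring row 247",T[247,244:272].tolist())
print("top ring row 250",T[250,256:280].tolist())
print("keys",T[270:274,415].tolist(),T[245:250,410:424:2].tolist()[0],S[300,185].tolist())
E
```

```text
ring leg [[52, 48, 47], [54, 49, 50], [55, 50, 52], [51, 45, 46]] ringtop [[115, 115, 123], [114, 110, 121], [104, 98, 94], [91, 86, 85], [80, 73, 73], [72, 65, 66], [59, 54, 55], [62, 57, 59]] plate [[44, 47, 45], [42, 48, 44], [41, 46, 44]] wood [134, 98, 59] slot [[5, 4, 3], [7, 6, 6]]
top ring row 247 [[54, 59, 61], [57, 60, 63], [74, 73, 73], [91, 87, 86], [104, 101, 100], [113, 111, 111], [115, 113, 113], [116, 114, 115], [115, 115, 118], [117, 117, 122], [115, 114, 119], [115, 114, 119], [112, 110, 114], [108, 106, 108], [105, 102, 103], [103, 100, 99], [95, 93, 93], [85, 82, 82], [74, 73, 72], [71, 69, 68], [61, 62, 63], [58, 59, 60], [54, 57, 58], [50, 52, 56], [50, 54, 55], [48, 52, 55], [52, 56, 58], [51, 58, 59]]
top ring row 250 [[69, 68, 70], [80, 80, 80], [88, 87, 86], [95, 93, 93], [99, 94, 94], [94, 91, 90], [95, 90, 90], [98, 94, 93], [95, 90, 88], [81, 78, 75], [76, 71, 71], [70, 67, 66], [53, 51, 51], [44, 42, 41], [39, 36, 36], [31, 27, 28], [32, 31, 30], [30, 30, 31], [33, 32, 31], [42, 45, 45], [52, 54, 56], [51, 54, 57], [56, 59, 61], [66, 64, 61]]
keys [[102, 100, 102], [93, 92, 91], [98, 99, 97], [101, 102, 100]] [[111, 94, 79], [133, 107, 76], [133, 108, 78], [127, 104, 78], [115, 112, 112], [116, 108, 106], [130, 106, 77]] [82, 81, 80]
```

```bash
cat > sil.py <<'E'
from fit import *
from scipy.optimize import minimize
SS=6
def tube(img,c,P,dia,o,bias):   # draw projected tube, supersampled
    K,T=np.array(c["K"]),np.array(c["T"])
    P=np.array(P); q=(P-T[:3,3])@T[:3,:3]; uv=(q@K.T)[:,:2]/q[:,2:]+bias
    w=max(1,int(round(SS*K[0,0]*dia/q[:,2].mean())))
    pts=np.round(((uv-o+.5)*SS-.5)*16).astype(np.int32)
    cv2.polylines(img,[pts.reshape(-1,1,2)],False,1.,w,cv2.LINE_8,4)
def hull(img,c,P,o,bias):
    uv=np.array([w2uv(c,p) for p in P])+bias
    h=cv2.convexHull(np.float32((uv-o+.5)*SS-.5)).reshape(-1,2)
    cv2.fillConvexPoly(img,np.round(h*16).astype(np.int32),1.,cv2.LINE_8,4)
def down(img): return cv2.GaussianBlur(cv2.resize(img,None,fx=1/SS,fy=1/SS,interpolation=cv2.INTER_AREA),(0,0),.6)
def blank(b): return np.zeros(((b[3]-b[1])*SS,(b[2]-b[0])*SS),np.float32)
def obsN(C,b):
    x=C[b[1]:b[3],b[0]:b[2]].astype(float); r=x[...,2]/np.maximum(x[...,0],12)
    return np.clip((r-.6)/(.95-.6),0,1)
def ring(d,a,n=25):   # anchor frame centre line
    th=np.linspace(0,np.pi,n); z=[.004]+list(.036+.023*np.sin(th))+[.004]; y=[-.023]+list(-.023*np.cos(th))+[.023]
    z=np.array(z)-.004; return np.stack([z*np.sin(a),np.array(y)+d,.004+z*np.cos(a)],1)
def box(x0,x1,y0,y1,z0,z1): return [(x,y,z) for x in(x0,x1) for y in(y0,y1) for z in(z0,z1)]
def hookpts():
    th=np.linspace(-np.pi/2,np.pi/2,15)
    nose=[(.062,-.012,.009)]+[(.114+.012*np.cos(a),.012*np.sin(a),.009) for a in th]+[(.112,.012,.009)]
    return nose
E
cat > run1.py <<'E'
from sil import *
np.set_printoptions(precision=4,suppress=True)
cams=[(t,d["tc"],(236,226,290,272)),(s,d["sc"],(326,196,394,256))]
obs=[]
for c,C,b in cams:
    x=cv2.GaussianBlur(C.astype(np.float32),(0,0),.7)[b[1]:b[3],b[0]:b[2]]
    N=obsN(C,b); R=((x[...,0]-x[...,1]>0.3)&(x.mean(2)>(62 if c is t else 24))&(x[...,2]/x[...,0]>.88)).astype(float)
    obs.append((N,R))
def ren(p,i):
    c,C,b=cams[i]; bias=np.zeros(2) if i==0 else np.array(p[5:7]); o=np.array(b[:2])
    N=blank(b);R=blank(b)
    hull(N,c,[W(p,q) for q in box(-.025,.025,-.047,.047,0,.004)],o,bias)
    rp=[W(p,q) for q in ring(p[3],p[4])]
    tube(N,c,rp,.010,o,bias); tube(R,c,rp,.010,o,bias)
    return down(N),down(R)
def cost(v):
    p=v*sc; e=0
    for i in(0,1):
        N,R=ren(p,i); e+=((N-obs[i][0])**2).sum()+.6*((R-obs[i][1])**2).sum()
    return e
sc=np.array([.001,.001,.01,.001,.02,.5,.5])
best=None
for dd in(-.005,.005):
  for a in(-.15,.0,.15):
    r=minimize(cost,np.array([.61,.1105,-.21,dd,a,1,0])/sc,method="Powell",options=dict(maxiter=6))
    print(r.fun,r.x*sc)
    if best is None or r.fun<best.fun: best=r
p=best.x*sc; np.save("anc.npy",p)
rows=[]
for i in(0,1):
    N,R=ren(p,i); b=cams[i][2]; im=cams[i][1][b[1]:b[3],b[0]:b[2],::-1]
    big=cv2.resize(im,(400,300),interpolation=cv2.INTER_CUBIC)
    for M,col in((N,(0,255,255)),(R,(0,0,255))):
        cs,_=cv2.findContours((cv2.resize(M,(400,300))>.5).astype(np.uint8),0,2); cv2.drawContours(big,cs,-1,col,1)
    rows.append(np.hstack([big,cv2.cvtColor(cv2.resize(np.float32(obs[i][1]*255),(400,300)).astype(np.uint8),8)]))
cv2.imwrite("pics/anc.png",np.vstack(rows))
E
cat > run2.py <<'E'
from sil import *
np.set_printoptions(precision=4,suppress=True)
cams=[(t,d["tc"],(396,228,440,310)),(s,d["sc"],(176,290,264,356))]
obs=[obsN(C,b) for c,C,b in cams]
def ren(p,i):
    c,C,b=cams[i]; bias=np.zeros(2) if i==0 else np.array(p[3:5]); o=np.array(b[:2]); N=blank(b)
    hull(N,c,[W(p,q) for q in box(-.045,.045,-.017,.017,0,.018)],o,bias)
    w=lambda L:[W(p,q) for q in L]
    tube(N,c,w([(.045,0,.009),(.056,0,.009)]),.010,o,bias)
    tube(N,c,w([(.056,0,.009),(.066,.012,.009),(.106,.012,.009)]),.007,o,bias)
    tube(N,c,w([(.056,0,.009)]+hookpts()),.009,o,bias)
    return down(N)
def cost(v):
    p=v*sc; return sum(((ren(p,i)-obs[i])**2).sum() for i in(0,1))
sc=np.array([.001,.001,.01,.5,.5])
r=minimize(cost,np.array([.506,-.27,.06,1,0])/sc,method="Powell")
p=r.x*sc; print("keys",r.fun,p); np.save("keys.npy",p)
E
python3 run1.py; python3 run2.py
```

```text
393.8306877658979 [ 0.61    0.1122 -0.2091  0.004  -0.0505  0.5693 -0.0451]
389.5941973877378 [ 0.6097  0.1115 -0.2131  0.003  -0.0489  1.1488 -0.0437]
393.965331204338 [ 0.6097  0.1109 -0.2094  0.0018 -0.0572  1.8667 -0.4802]
393.288921200885 [ 0.6104  0.1116 -0.2048  0.004  -0.0574  0.6473 -0.1572]
390.3709727483223 [ 0.6096  0.1108 -0.2182  0.0037 -0.0577  1.3347 -0.1666]
394.84859510874907 [ 0.6089  0.1105 -0.2169  0.0024 -0.0526  1.9804 -0.3104]
keys 175.26349403884404 [ 0.5032 -0.2699  0.0615  1.0076 -0.0864]
```

View pics/anc.png

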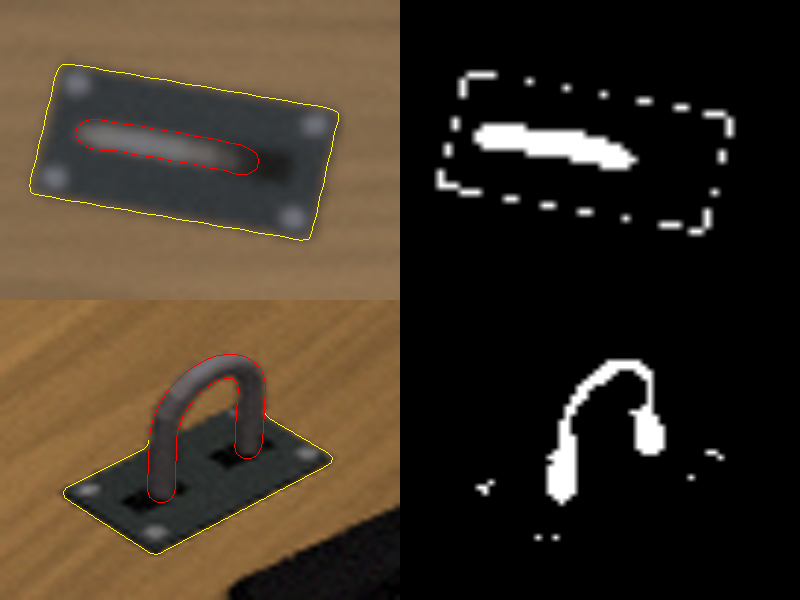

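Model and picture agree: anchor about (0.610, 0.112), yaw -0.21, legs about +3.5 mm off along y and leaning about -0.05. Keys at (0.503, -0.270), yaw 0.06, with the same camera bias. Moving above the keys.

Units first: shifts go in shares of 62.5 mm and turns go in shares of 4 rad. So -0.05 m is -0.8, -0.03 m is -0.48, -0.142 rad is -0.0355.

```bash
cat > go.py <<'E'
# usage: go.py x y z yaw : remaining shift in tool axes (after the turn) ; yaw = keys' x heading
import sys
from h import *
from scipy.spatial.transform import Rotation as Ro
def rem(x,y,z,yaw):
    s=env.sense(); R=Ro.from_quat(s["tool_rot"]).as_matrix()
    cur=np.arctan2(-R[0,1],R[1,1]); dy=(yaw-cur+np.pi/2)%np.pi-np.pi/2
    X=-np.array([np.cos(yaw),np.sin(yaw)]);Y=np.array([-np.sin(yaw),np.cos(yaw)])
    if abs(cur)>np.pi/2: X,Y=-X,-Y
    e=np.array([x,y])-s["eef_pos"][:2]
    print("clock %.2f"%s["clock"],"tilt",R[:,2].round(4),"cur yaw %.4f turn %.4f  dx %.4f dy %.4f dz %.4f"%(cur,-dy,X@e,Y@e,s["eef_pos"][2]-z),"F",s["force"].round(2),"T",s["torque"].round(3),"grip %.4f %.1f"%(s["grip_width"],s["grasp_force"]))
if __name__=="__main__": rem(*map(float,sys.argv[1:]))
E
echo '{"motion":[[0.085, 0, 0, 0, -0.0355], [0.085, 0, 0, 0, -0.0355], [0.085, 0, 0, 0, -0.0355], [0.085, -0.48, -0.8, 0, 0], [0.085, -0.48, -0.8, 0, 0], [0.085, -0.48, -0.8, 0, 0], [0.085, -0.48, -0.8, 0, 0], [0.085, -0.48, -0.8, 0, 0], [0.085, -0.48, -0.8, 0, 0], [0.085, -0.48, -0.8, 0, 0], [0.085, -0.48, -0.8, 0, 0]]}' | python3 -m pendant 25
python3 go.py .5306 -.2682 .1 .0615
```

```text
clock: 2.38
eef_pos: [0.4968, 0.221, 0.2316]
tool_rot: [-0.031, 1.0, 0.0, 0.0]
force: [0.5, 0.3, -0.5]
grip_width: 0.0852
grasp_force: 0.0
clock 2.38 tilt [ 6.e-04  5.e-04 -1.e+00] cur yaw 0.0613 turn -0.0002  dx -0.0037 dy -0.4903 dz 0.1316 F [ 0.55  0.33 -0.51] T [ 0.055 -0.043 -0.044] grip 0.0852 0.0
```

Converted, -0.06 m is -0.96, -0.0103 m is -0.1648.

```bash
echo '{"motion":[[0.085, -0.0592, -0.96, 0, 0], [0.085, 0, -0.96, 0, 0], [0.085, 0, -0.96, 0, 0], [0.085, 0, -0.96, 0, 0], [0.085, 0, -0.96, 0, 0], [0.085, 0, -0.96, 0.16, 0], [0.085, 0, -0.96, 0.16, 0], [0.085, 0, -0.96, 0.16, 0], [0.065, 0, -0.1648, 0.8, 0], [0.065, 0, 0, 0.8, 0], [0.065, 0, 0, 0, 0]]}' | python3 -m pendant
python3 go.py .5306 -.2682 .004 .0615
```

```text
clock: 3.75
eef_pos: [0.5272, -0.2655, 0.0983]
tool_rot: [-0.03, 1.0, 0.001, -0.003]
force: [0.3, 0.0, 0.7]
grip_width: 0.0654
grasp_force: 0.0
clock 3.75 tilt [-0.0066  0.0017 -1.    ] cur yaw 0.0609 turn -0.0006  dx -0.0033 dy -0.0029 dz 0.0943 F [0.32 0.05 0.72] T [0.007 0.023 0.013] grip 0.0654 0.0
```

Converted, 0.04 m is 0.64, 0.03 m is 0.48.

```bash
echo '{"motion":[[0.065, 0, 0, 0.64, 0], [0.065, 0, 0, 0.48, 0], [0.065, 0, 0, 0.16, 0], [0.065, 0, 0, 0, 0], [0.065, 0, 0, 0, 0]]}' | python3 -m pendant
python3 go.py .5306 -.2682 .004 .0615
```

```text
clock: 4.38
eef_pos: [0.5307, -0.267, 0.0232]
tool_rot: [-0.031, 1.0, -0.0, 0.001]
force: [-0.7, -1.0, 0.2]
grip_width: 0.0649
grasp_force: 0.0
clock 4.38 tilt [ 2.4e-03 -7.0e-04 -1.0e+00] cur yaw 0.0613 turn -0.0002  dx 0.0002 dy -0.0012 dz 0.0192 F [-0.75 -1.03  0.18] T [-0.034 -0.035  0.023] grip 0.0649 0.0
```

Converted, 0.012 m is 0.192, 0.006 m is 0.096.

```bash
echo '{"motion":[[0.065, 0, -0.016, 0.192, 0], [0.065, 0, 0, 0.096, 0], [0.065, 0, 0, 0, 0], [0.065, 0, 0, 0, 0]]}' | python3 -m pendant
python3 go.py .5306 -.2682 .004 .0615
echo '{"motion":[[0.03, 0, 0, 0, 0], [0.03, 0, 0, 0, 0], [0.03, 0, 0, 0, 0], [0.03, 0, 0, 0, 0], [0.03, 0, 0, 0, 0], [0.03, 0, 0, 0, 0], [0.03, 0, 0, 0, 0], [0.03, 0, 0, 0, 0]]}' | python3 -m pendant 25
python3 go.py .5306 -.2682 .004 .0615
```

```text
clock: 4.88
eef_pos: [0.5296, -0.2676, 0.0033]
tool_rot: [-0.031, 1.0, -0.0, -0.0]
force: [0.4, 0.4, -0.1]
grip_width: 0.0648
grasp_force: 0.0
clock 4.88 tilt [-1.e-04 -1.e-04 -1.e+00] cur yaw 0.0610 turn -0.0005  dx -0.0010 dy -0.0006 dz -0.0007 F [ 0.37  0.41 -0.11] T [-0.015  0.032  0.032] grip 0.0648 0.0
clock: 5.88
eef_pos: [0.5299, -0.2677, 0.0037]
tool_rot: [-0.031, 1.0, -0.0, 0.0]
force: [-0.7, -0.4, 5.8]
grip_width: 0.0335
grasp_force: 25.7
clock 5.88 tilt [ 5.e-04 -2.e-04 -1.e+00] cur yaw 0.0611 turn -0.0004  dx -0.0007 dy -0.0005 dz -0.0003 F [-0.69 -0.37  5.79] T [ 0.141  0.146 -0.013] grip 0.0335 25.7
```

Converted, -0.02 m is -0.32, -0.01 m is -0.16.

```bash
echo '{"motion":[[0.03, 0, 0, -0.08, 0], [0.03, 0, 0, -0.16, 0], [0.03, 0, 0, -0.32, 0], [0.03, 0, 0, -0.32, 0], [0.03, 0, 0, 0, 0], [0.03, 0, 0, 0, 0]]}' | python3 -m pendant 25
python3 go.py .535 .02 .019 .0615
echo '{"motion":[[0.03, 0, 0.32, 0, 0], [0.03, 0, 0.64, 0, 0], [0.03, 0, 0.8, 0, 0], [0.03, 0, 0.8, 0, 0], [0.03, 0, 0.8, 0, 0], [0.03, 0, 0.72, 0, 0], [0.03, 0, 0.32, 0, 0], [0.03, 0, 0.16, 0.16, 0], [0.03, 0, 0, 0.24, 0], [0.03, 0, 0, 0.16, 0], [0.03, 0, 0, 0, 0], [0.03, 0, 0, 0, 0], [0.03, 0, 0, 0, 0]]}' | python3 -m pendant
python3 go.py .535 .02 .019 .0615
```

```text
clock: 6.62
eef_pos: [0.5296, -0.2673, 0.0583]
tool_rot: [-0.031, 1.0, 0.0, 0.0]
force: [0.8, 0.2, -3.4]
grip_width: 0.0332
grasp_force: 25.3
clock 6.62 tilt [ 1.e-04  3.e-04 -1.e+00] cur yaw 0.0614 turn -0.0001  dx -0.0231 dy 0.2864 dz 0.0393 F [ 0.76  0.19 -3.36] T [-0.072  0.015 -0.019] grip 0.0332 25.3
clock: 8.25
eef_pos: [0.5126, 0.0167, 0.0237]
tool_rot: [-0.03, 1.0, 0.0, 0.0]
force: [-0.2, 0.2, -2.6]
grip_width: 0.0333
grasp_force: 25.4
clock 8.25 tilt [ 7.e-04  1.e-04 -1.e+00] cur yaw 0.0607 turn -0.0008  dx -0.0226 dy 0.0019 dz 0.0047 F [-0.23  0.17 -2.61] T [-0.005  0.027  0.008] grip 0.0333 25.4
```

Converted, -0.015 m is -0.24, -0.0075 m is -0.12.

```bash
echo '{"motion":[[0.03, -0.24, 0, 0.04, 0], [0.03, -0.12, 0.032, 0.032, 0], [0.03, 0, 0, 0, 0], [0.03, 0, 0, 0, 0], [0.03, 0, 0, 0, 0]]}' | python3 -m pendant
python3 go.py .535 .02 .019 .0615
python3 - <<'E'
from h import *
t=env.camera("top"); s=env.camera("scene")
np.savez("c1.npz",tc=t["color"],sc=s["color"],st=[*env.sense()["eef_pos"]])
def crop(c,u,v,w,h): return cv2.resize(c["color"][v:v+h,u:u+w,::-1],(400,300),interpolation=cv2.INTER_CUBIC)
f=lambda c:crop(c,0,0,640,480)
cv2.imwrite("pics/m2.png",np.vstack([np.hstack([f(t),f(s)]),np.hstack([crop(t,236,210,100,75),crop(s,300,190,100,75)])]))
E
```

```text
clock: 8.88
eef_pos: [0.5343, 0.0202, 0.0188]
tool_rot: [-0.031, 1.0, -0.0, -0.0]
force: [-0.4, -0.1, -1.4]
grip_width: 0.0336
grasp_force: 25.4
clock 8.88 tilt [-3.e-04 -0.e+00 -1.e+00] cur yaw 0.0610 turn -0.0005  dx -0.0007 dy -0.0002 dz -0.0002 F [-0.42 -0.13 -1.41] T [-0.018 -0.012  0.   ] grip 0.0336 25.4
```

View pics/m2.png

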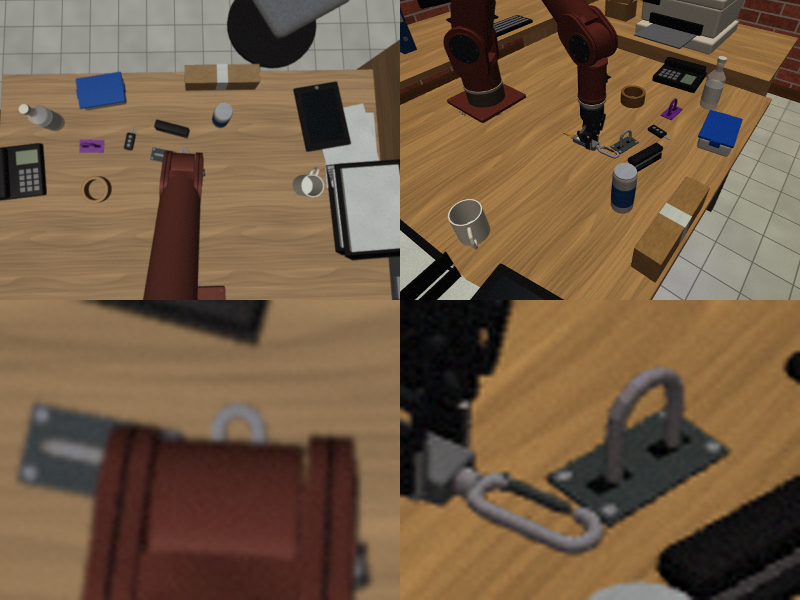

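The hook is held level with its nose forward. It is 3–4 cm right of the right leg (panel 3: nose at about (240,405); panel 4: leg at (615,480), hook at (540,510)). Fitting the in-hand pose.

```bash
cat > run3.py <<'E'
from sil import *
import sys
np.set_printoptions(precision=4,suppress=True)
e=np.load("c1.npz"); anc=np.array([.6097,.1115,-.212,.0033,-.053]); SB=np.array([1.08,-.06])
cams=[(t,e["tc"],(286,234,306,245),np.zeros(2)),(s,e["sc"],(317,229,354,258),SB)]
obs=[obsN(C,b) for c,C,b,_ in cams]
def ren(p,i):
    c,C,b,bias=cams[i]; o=np.array(b[:2]); N=blank(b)
    w=lambda L:[W(p,(q[0],q[1],q[2]+p[3]+p[4]*(q[0]-.027))) for q in L]
    tube(N,c,w([(.045,0,.009),(.056,0,.009)]),.010,o,bias)
    tube(N,c,w([(.056,0,.009),(.066,.012,.009),(.106,.012,.009)]),.007,o,bias)
    tube(N,c,w([(.056,0,.009)]+hookpts()),.009,o,bias)
    if i==1: hull(N,c,[W(anc,q) for q in box(-.025,.025,-.047,.047,0,.004)],o,bias)
    return down(N)
wt=[3,1]
def cost(v):
    p=v*sc; return sum(wt[i]*((ren(p,i)-obs[i])**2).sum() for i in(0,1))
sc=np.array([.001,.001,.01,.001,.01]); st=e["st"]
for fr in(0,1):
    x0=np.array([st[0]-.0268,st[1]-.0016,.061,st[2]-.0037,0])
    n=4+fr
    r=minimize(lambda v:cost(np.concatenate([v,x0[n:]/sc[n:]])),x0[:n]/sc[:n],method="Powell")
    p=np.concatenate([r.x,x0[n:]/sc[n:]])*sc
    print(r.fun,cost(x0/sc),"keys",p,"TCP in keys",[(st[0]-p[0])*np.cos(p[2])+(st[1]-p[1])*np.sin(p[2]),-(st[0]-p[0])*np.sin(p[2])+(st[1]-p[1])*np.cos(p[2])])
E
python3 run3.py; python3 - <<'E'
from fit import *
anc=np.array([.6097,.1115,-.212])
for z in(.02,.026,.03): print(z,W(anc,(-.053*(z-.004),-.023+.0033,z)))
E
```

```text
56.20392854348673 60.281162078131324 keys [0.5074 0.0192 0.0604 0.0153 0.    ] TCP in keys [np.float64(0.026978563051788258), np.float64(-0.0005737399675397061)]
56.6014525751819 60.281162078131324 keys [ 0.5074  0.0192  0.0607  0.0153 -0.0001] TCP in keys [np.float64(0.027006658625288792), np.float64(-0.0005475240378175305)]
0.02 [np.float64(0.6047257987848069), np.float64(0.09241947520976504), 0.02]
0.026 [np.float64(0.60441491815636), np.float64(0.09248638735258273), 0.026]
0.03 [np.float64(0.604207664404062), np.float64(0.09253099544779451), 0.03]
```

Converted, 0.016 m is 0.256, -0.0033 m is -0.0528.

```bash
cat > st.py <<'E'
# leg in keys' frame, from TCP pose; force in keys' axes
import sys
from h import *
from scipy.spatial.transform import Rotation as Ro
L=np.array([.6045,.0925])
s=env.sense(); R=Ro.from_quat(s["tool_rot"]).as_matrix(); a=np.arctan2(-R[0,1],R[1,1])
A=np.array([[np.cos(a),np.sin(a)],[-np.sin(a),np.cos(a)]])
l=A@(L-s["eef_pos"][:2])*1000+[27,-.5]
print("t %.2f leg local x %.1f y %.1f z %.1f yaw %.4f F %s Fz %.1f Tz %.3f grip %.4f %.1f"%(s["clock"],*l,s["eef_pos"][2]*1000,a,(A@s["force"][:2]).round(2),s["force"][2],s["torque"][2],s["grip_width"],s["grasp_force"]))
E
echo '{"motion":[[0.03, -0.0528, 0.16, 0, 0], [0.03, 0, 0.256, 0, 0], [0.03, 0, 0.16, 0, 0], [0.03, 0, 0.064, 0, 0], [0.03, 0, 0.016, 0, 0], [0.03, 0, 0, 0, 0], [0.03, 0, 0, 0, 0]]}' | python3 -m pendant >/dev/null
python3 st.py;echo '{"motion":[[0.03, 0, 0.024, 0, 0], [0.03, 0, 0.024, 0, 0], [0.03, 0, 0, 0, 0]]}' | python3 -m pendant >/dev/null
python3 st.py;echo '{"motion":[[0.03, 0, 0.016, 0, 0], [0.03, 0, 0, 0, 0]]}' | python3 -m pendant >/dev/null; python3 st.py
```

```text
t 9.85 leg local x 97.9 y 26.9 z 18.8 yaw 0.0605 F [ 0.27 -0.07] Fz -2.0 Tz 0.053 grip 0.0330 25.4
t 10.22 leg local x 98.0 y 23.1 z 18.8 yaw 0.0613 F [0.82 0.36] Fz -2.6 Tz -0.041 grip 0.0335 25.4
t 10.47 leg local x 98.0 y 22.2 z 18.8 yaw 0.0613 F [-0.47 -0.71] Fz -2.0 Tz 0.021 grip 0.0336 25.4
```

Converted, 0.001 m is 0.016.

```bash
for i in 1; do :; done
echo '{"motion":[[0.03, 0, 0.016, 0, 0], [0.03, 0, 0, 0, 0]]}' | python3 -m pendant >/dev/null; python3 st.py
echo '{"motion":[[0.03, 0, 0.016, 0, 0], [0.03, 0, 0, 0, 0]]}' | python3 -m pendant >/dev/null; python3 st.py
echo '{"motion":[[0.03, 0, 0.0112, 0, 0], [0.03, 0, 0, 0, 0]]}' | python3 -m pendant >/dev/null; python3 st.py
echo '{"motion":[[0.03, 0, 0.0112, 0, 0], [0.03, 0, 0, 0, 0]]}' | python3 -m pendant >/dev/null; python3 st.py
```

```text
t 10.72 leg local x 97.9 y 21.2 z 18.8 yaw 0.0613 F [0.87 0.56] Fz -2.5 Tz -0.024 grip 0.0335 25.4
t 10.97 leg local x 98.0 y 20.3 z 18.8 yaw 0.0612 F [ 0.4  -1.12] Fz -2.4 Tz 0.013 grip 0.0334 25.4
t 11.22 leg local x 98.0 y 19.9 z 18.8 yaw 0.0609 F [ 0.02 -1.71] Fz -2.7 Tz -0.094 grip 0.0339 25.4
t 11.47 leg local x 98.0 y 19.0 z 18.8 yaw 0.0611 F [-0.57 -1.53] Fz -2.1 Tz -0.118 grip 0.0333 25.3
```

Contact came at y≈20.3, right where predicted, with about 1.6 N — the gate. Pressing on gently.

Converted, 0.001 m is 0.016.

```bash
echo '{"motion":[[0.03, 0, 0.016, 0, 0], [0.03, 0, 0.016, 0, 0], [0.03, 0, 0, 0, 0]]}' | python3 -m pendant >/dev/null; python3 st.py
echo '{"motion":[[0.03, 0, 0.016, 0, 0], [0.03, 0, 0.016, 0, 0], [0.03, 0, 0, 0, 0]]}' | python3 -m pendant >/dev/null; python3 st.py
echo '{"motion":[[0.03, 0, 0.016, 0, 0], [0.03, 0, 0.016, 0, 0], [0.03, 0, 0, 0, 0]]}' | python3 -m pendant >/dev/null; python3 st.py
echo '{"motion":[[0.03, 0, 0.016, 0, 0], [0.03, 0, 0.016, 0, 0], [0.03, 0, 0, 0, 0]]}' | python3 -m pendant >/dev/null; python3 st.py
```

```text
t 11.85 leg local x 98.1 y 16.8 z 18.8 yaw 0.0614 F [-1.26 -2.25] Fz -3.5 Tz -0.097 grip 0.0336 25.4
t 12.22 leg local x 98.0 y 14.8 z 18.8 yaw 0.0613 F [-0.62 -2.02] Fz -2.1 Tz -0.091 grip 0.0331 25.4
t 12.60 leg local x 97.9 y 12.8 z 18.8 yaw 0.0612 F [-1.15 -1.66] Fz -2.1 Tz -0.164 grip 0.0332 25.3
t 12.97 leg local x 97.7 y 10.8 z 18.9 yaw 0.0613 F [-0.16 -2.26] Fz -2.1 Tz -0.181 grip 0.0331 25.3
```

Units first: shifts go in shares of 62.5 mm and turns go in shares of 4 rad. So 0.001 m is 0.016.

```bash
echo '{"motion":[[0.03, 0, 0.016, 0, 0], [0.03, 0, 0.016, 0, 0], [0.03, 0, 0, 0, 0]]}' | python3 -m pendant >/dev/null; python3 st.py
echo '{"motion":[[0.03, 0, 0.016, 0, 0], [0.03, 0, 0.016, 0, 0], [0.03, 0, 0, 0, 0]]}' | python3 -m pendant >/dev/null; python3 st.py
echo '{"motion":[[0.03, 0.016, 0.008, 0, 0], [0.03, 0.016, 0.008, 0, 0], [0.03, 0, 0, 0, 0]]}' | python3 -m pendant >/dev/null; python3 st.py
echo '{"motion":[[0.03, 0.016, 0.0064, 0, 0], [0.03, 0.016, 0.0064, 0, 0], [0.03, 0, 0, 0, 0]]}' | python3 -m pendant >/dev/null; python3 st.py
```

```text
t 13.35 leg local x 97.8 y 8.8 z 18.9 yaw 0.0613 F [ 0.37 -2.64] Fz -2.1 Tz -0.194 grip 0.0336 25.3
t 13.72 leg local x 98.0 y 6.8 z 18.8 yaw 0.0613 F [-0.08 -2.46] Fz -1.6 Tz -0.155 grip 0.0331 25.3
t 14.10 leg local x 100.2 y 5.8 z 18.7 yaw 0.0613 F [-0.61 -2.4 ] Fz -1.1 Tz -0.174 grip 0.0333 25.3
t 14.47 leg local x 102.2 y 5.0 z 18.8 yaw 0.0614 F [ 0.47 -1.82] Fz -1.9 Tz -0.144 grip 0.0335 25.3
```

Converted, 0.001 m is 0.016, 0.0004 m is 0.0064.

```bash
echo '{"motion":[[0.03, 0.016, 0.0064, 0, 0], [0.03, 0.016, 0.0064, 0, 0], [0.03, 0, 0, 0, 0]]}' | python3 -m pendant >/dev/null; python3 st.py
echo '{"motion":[[0.03, 0.016, 0.008, 0, 0], [0.03, 0, 0, 0, 0]]}' | python3 -m pendant >/dev/null; python3 st.py
echo '{"motion":[[0.03, 0.016, 0.008, 0, 0], [0.03, 0, 0, 0, 0]]}' | python3 -m pendant >/dev/null; python3 st.py
echo '{"motion":[[0.03, 0.016, 0.0112, 0, 0], [0.03, 0, 0, 0, 0]]}' | python3 -m pendant >/dev/null; python3 st.py
```

```text
t 14.85 leg local x 104.2 y 4.2 z 18.8 yaw 0.0613 F [-0.09 -2.24] Fz -1.3 Tz -0.159 grip 0.0337 25.3
t 15.10 leg local x 105.2 y 3.7 z 18.8 yaw 0.0614 F [-1.54 -2.19] Fz -2.0 Tz -0.091 grip 0.0337 25.3
t 15.35 leg local x 106.2 y 3.2 z 18.7 yaw 0.0614 F [-0.86 -1.39] Fz -2.0 Tz -0.102 grip 0.0334 25.4
t 15.60 leg local x 107.4 y 2.4 z 18.7 yaw 0.0614 F [-3.2  -1.16] Fz -1.5 Tz -0.053 grip 0.0336 25.4
```

Converted, 0.001 m is 0.016, 0.0008 m is 0.0128.

```bash
echo '{"motion":[[0.03, 0.016, 0.0128, 0, 0], [0.03, 0, 0, 0, 0]]}' | python3 -m pendant >/dev/null; python3 st.py
echo '{"motion":[[0.03, 0.016, 0.0096, 0, 0], [0.03, 0, 0, 0, 0]]}' | python3 -m pendant >/dev/null; python3 st.py
echo '{"motion":[[0.03, 0.016, 0.0096, 0, 0], [0.03, 0, 0, 0, 0]]}' | python3 -m pendant >/dev/null; python3 st.py
echo '{"motion":[[0.03, 0.016, 0.0048, 0, 0], [0.03, 0, 0, 0, 0]]}' | python3 -m pendant >/dev/null; python3 st.py
```

```text
t 15.85 leg local x 108.4 y 1.6 z 18.7 yaw 0.0614 F [-2.74 -0.47] Fz -1.4 Tz -0.067 grip 0.0327 25.4
t 16.10 leg local x 109.3 y 1.0 z 18.7 yaw 0.0614 F [-2.98 -0.58] Fz -2.8 Tz -0.107 grip 0.0330 25.4
t 16.35 leg local x 109.7 y 0.3 z 18.9 yaw 0.0615 F [-0.43  0.22] Fz -2.2 Tz 0.030 grip 0.0332 25.4
t 16.60 leg local x 110.6 y 0.0 z 19.0 yaw 0.0615 F [0.63 0.01] Fz -2.0 Tz -0.020 grip 0.0334 25.4
```

The force vanished at about x 109.5, so the gate snapped. Centring the leg in the crook, then looking.

Converted, 0.001 m is 0.016.

```bash
echo '{"motion":[[0.03, 0.016, 0, 0, 0], [0.03, 0.016, 0, 0, 0], [0.03, 0.016, 0, 0, 0], [0.03, 0, 0, 0, 0]]}' | python3 -m pendant >/dev/null; python3 st.py
python3 - <<'E'
from h import *
s=env.camera("scene"); save(s,"m3.png",(316,190,396,250),10)
E
```

```text
t 17.10 leg local x 114.0 y 0.3 z 18.8 yaw 0.0612 F [0.33 0.35] Fz -3.0 Tz 0.013 grip 0.0335 25.4
```

View pics/m3.png

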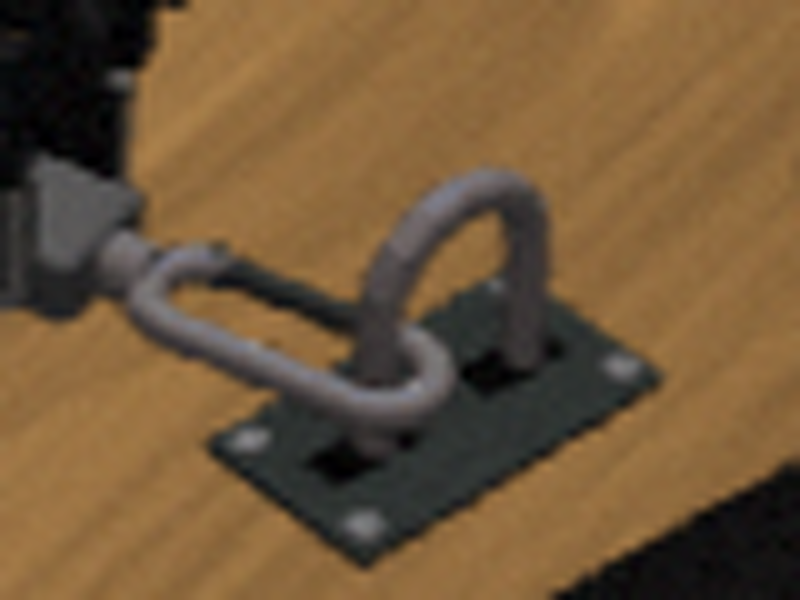

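The right leg (at (375,330)) stands inside the hook's nose, and the dark gate (215,260)–(355,320) lies parallel to the spine, so it is shut. Lowering.

Converted, 0.003 m is 0.048, 0.002 m is 0.032.

```bash
echo '{"motion":[[0.03, 0, 0, 0.048, 0], [0.03, 0, 0, 0.048, 0], [0.03, 0, 0, 0.048, 0], [0.03, 0, 0, 0.032, 0], [0.03, 0, 0, 0.016, 0], [0.03, 0, 0, 0, 0]]}' | python3 -m pendant >/dev/null; python3 st.py
echo '{"motion":[[0.03, 0, 0, 0.016, 0], [0.03, 0, 0, 0.016, 0], [0.03, 0, 0, 0, 0], [0.03, 0, 0, 0, 0]]}' | python3 -m pendant >/dev/null; python3 st.py
echo '{"motion":[[0.03, 0, 0, 0.0096, 0], [0.03, 0, 0, 0, 0], [0.03, 0, 0, 0, 0]]}' | python3 -m pendant >/dev/null; python3 st.py
```

```text
t 17.90 leg local x 114.0 y 0.3 z 6.8 yaw 0.0612 F [-0.93 -0.05] Fz -2.3 Tz 0.011 grip 0.0334 25.4
t 18.40 leg local x 114.0 y 0.3 z 4.8 yaw 0.0611 F [ 0.09 -0.42] Fz -2.6 Tz -0.040 grip 0.0335 25.4
t 18.77 leg local x 113.9 y 0.3 z 4.2 yaw 0.0611 F [0.61 0.11] Fz -2.1 Tz -0.042 grip 0.0331 25.4
```

Converted, 0.0004 m is 0.0064.

```bash
echo '{"motion":[[0.03, 0, 0, 0.0064, 0], [0.03, 0, 0, 0, 0]]}' | python3 -m pendant >/dev/null; python3 st.py
echo '{"motion":[[0.03, 0, 0, 0.0064, 0], [0.03, 0, 0, 0, 0]]}' | python3 -m pendant >/dev/null; python3 st.py
echo '{"motion":[[0.03, 0, 0, 0.0064, 0], [0.03, 0, 0, 0, 0]]}' | python3 -m pendant >/dev/null; python3 st.py
```

```text
t 19.02 leg local x 114.0 y 0.3 z 3.8 yaw 0.0612 F [0.25 0.63] Fz -1.7 Tz -0.023 grip 0.0335 25.4
t 19.27 leg local x 113.9 y 0.3 z 3.7 yaw 0.0611 F [-2.34 -0.21] Fz 4.1 Tz 0.032 grip 0.0333 26.1
t 19.52 leg local x 113.9 y 0.3 z 3.6 yaw 0.0611 F [-4.62 -0.63] Fz 10.4 Tz 0.053 grip 0.0335 26.9
```

Converted, -0.0004 m is -0.0064.

```bash
echo '{"motion":[[0.03, 0, 0, -0.0064, 0], [0.03, 0, 0, 0, 0]]}' | python3 -m pendant >/dev/null; python3 st.py
echo '{"motion":[[0.036, 0, 0, 0, 0], [0.04, 0, 0, 0, 0], [0.045, 0, 0, 0, 0], [0.055, 0, 0, 0, 0], [0.06, 0, 0, 0, 0], [0.06, 0, 0, 0, 0]]}' | python3 -m pendant 20 >/dev/null; python3 st.py
echo '{"motion":[[0.06, 0, 0, -0.16, 0], [0.06, 0, 0, -0.48, 0], [0.06, 0, 0, -0.8, 0], [0.06, 0.32, 0, -0.8, 0], [0.06, 0.32, -0.8, -0.32, 0], [0.06, 0, -0.96, 0, 0], [0.06, 0, -0.96, 0, 0], [0.06, 0, 0, 0, 0], [0.06, 0, 0, 0, 0]]}' | python3 -m pendant >/dev/null; python3 st.py
python3 - <<'E'
from h import *
t=env.camera("top"); s=env.camera("scene")
def crop(c,u,v,w,h,W=400,H=300): return cv2.resize(c["color"][v:v+h,u:u+w,::-1],(W,H),interpolation=cv2.INTER_CUBIC)
cv2.imwrite("pics/m4.png",np.vstack([np.hstack([crop(t,0,0,640,480),crop(t,230,220,100,75)]),np.hstack([crop(s,0,0,640,480),crop(s,310,190,80,60)])]))
E
```

```text
t 19.77 leg local x 113.9 y 0.3 z 3.7 yaw 0.0611 F [-2.82 -0.44] Fz 6.2 Tz -0.003 grip 0.0332 26.4
t 20.52 leg local x 114.0 y 0.3 z 3.4 yaw 0.0612 F [ 1.02 -0.53] Fz 0.4 Tz 0.002 grip 0.0602 0.0
t 21.65 leg local x 153.8 y 170.1 z 163.8 yaw 0.0606 F [-0.13 -0.56] Fz -0.6 Tz 0.056 grip 0.0600 0.0
```

View pics/m4.png

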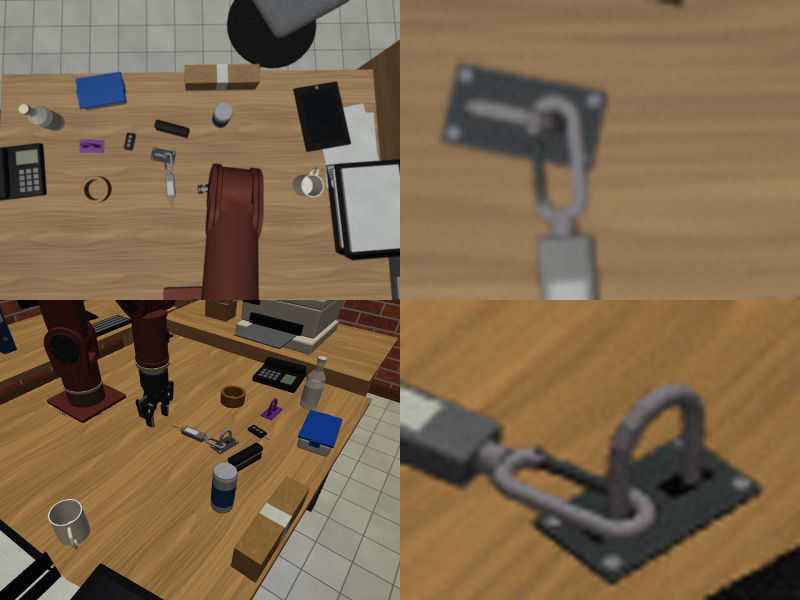

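The keys lie flat. The leg is inside the nose (panel 2: (545,115); panel 4: (620,490)), the gate is straight and shut, everything else is in place, and the gripper is clear. Handing in.

```bash
python3 -c "
from plant import env; print(env.job_done())"
```

```text
the job is handed in; nothing more can be done
None
```

The keys are clipped onto the anchor ring's right leg with the gate shut, lying flat on the desk and released. It took about 22 s; while clipping, wrist readings, taken a few times a second, stayed under about 4 N. The job is handed in, but no verdict was returned.

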